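# Clamp a brittle acrylic frame in a leaf drill jig with its quarter-turn stud

## Robot

A 7-joint arm with a two-finger parallel gripper is mounted at the origin on a cart in front of the work surface, level with it; the furniture and walls round the work are solid. World frame = base frame: x ahead of the robot, y to its left, z up, the work surface at z = 0. Lengths are in m, angles in degrees, forces in N, time in s.
With the tool pointing down it reaches from about 0.4 to 0.9 m from the base axis. Payload 5.6 kg.
Tool frame: the origin (TCP) lies midway between the tips of the shut fingers; the grasp point (between the pads) lies 19 mm behind it; z points along the fingers, y is the direction in which the jaws open and shut (so a half turn about z gives the same grasp; the last joint's range is limited). The gripper opens to 92 mm and grips with 3 to 60 N. Pads are 20 mm wide; open, the fingers measure 128 mm over their backs; the gripper's body (75 mm by 189 mm) begins 69 mm behind the grasp point.
Start: joints at [72.823, 26.786, -0.665, 91.828, 0.344, 61.387, -3.226], TCP at [0.165, -0.629, 0.215] pointing down, gripper open.
Joint ranges: [-144.91, 144.91], [-17.63, 115.5], [-89.93, 88.59], [15.96, 139.68], [-74.01, 254.01], [8.47, 105.57], [-167.45, 167.45]. Speed limits (degrees/s): [147.25, 147.25, 180, 180, 180, 180, 180].

## Interface

Orientations are given as a 3x3 rotation matrix whose columns are the frame's x, y, z axes.
In Python, from rig import * gives the robot as it stands. The module is installed in compiled form; this text tells all that it offers. Calls block until the motion is done:
- move_ptp(position, orientation): joint-space move of the TCP to a pose.
- move_straight(position, rotation=None, rate=0.15, threshold=None): straight line of the TCP; rotation=None keeps the orientation; rate is the mean speed in m/s. With threshold (N) it stops when the force on the tool has changed by that much, and returns True; else False.
- goto_joints(angles): joint-space move.
- gripper_to(opening): finger opening in m; the grip force is fixed at half the most; returns when the fingers have stopped.
- wait(seconds).
- inverse_kinematics(position, orientation): joint angles nearest the present ones, or None.
- get_state(): the state.
- grab_frame(name): name is "side" or "top" or "wrist"; returns a dict with "color" (400x640x3 uint8, blue, green, red), "range_z" (400x640 float32, m along the optical axis (not along the pixel's ray), 0 where there is no reading), "mtx" (3x3 intrinsics, pixels), "dist_coeffs" ([k1, k2, p1, p2, k3] as OpenCV has them; the pictures are not rectified), "extrinsics" (4x4, takes a point from camera to world coordinates); the wrist camera has in their place "hand_eye" (4x4, takes a point from camera to tool coordinates, whose origin is the TCP and whose axes are the flange's). Camera axes: x right, y up, looking along -z (the intrinsics and any distortion apply to the point x, -y, -z); pixel columns grow to the right and rows downward; lengths in m; the calibration is good to about 2 mm. A picture is of the moment at which its call begins: read the wrist's pose just before it.
A pose or a line that the arm cannot do raises Unreachable and nothing moves.
- sign_off(): hands the job in, once; it reports no verdict.
Trained networks look in a picture, given as the dict that the camera call returned (one of the last four; its "shot" number tells which), for a name from the list of things; names that differ only in an ending like _2 or _b are one class to them, and where a whole thing is asked for, a point or a joint stands for the part that bears it (a point fixed in the world has none). Each returns a list of dicts, best first, with "p" (0 to 1); they miss things now and then, are a little off and sometimes report something else, mostly with a low value. They report only what shows in the picture. A call takes as long as a camera call.
- find_in(target, picture): "xyz" ([x, y, z] in m, in the coordinates of the camera as it stood for that picture, good to about 4 mm: the middle of the surface that is visible of it).
- pinpoint(target, picture): "xyz" ([x, y, z] in m, in the coordinates of the camera as it stood for that picture, good to about 4 mm: a listed point, or the origin of a listed thing).
The state is a dict: "t": time; "joints": joint angles; "qd": joint speeds; "joint_torque": joint torques, N m; "position": TCP position; "eef_rot": TCP orientation; "contact_force": force on the tool from outside, world axes, zero at the start; "ft_torque": the same for the moment, N m; "opening": finger opening in m.
Only numpy, scipy, OpenCV 4.12 (cv2) and the standard library are available. Lean on these libraries where they do the work, as an engineer would, in place of code of your own. Each camera call takes 0.05 s, during which the arm holds its last target. There are 200 camera calls.

## Task

Clamp the acrylic frame in the leaf drill jig so that its corner holes can be reamed through the guide bushes: swing the leaf down, then press lightly on the black wing stud while turning it clockwise until its hidden cross-pin feels its way into the slot, push it through and turn it on clockwise to its stop, and let go, so that it clicks up and holds the leaf shut. Acrylic cracks and the sprung plate under the stud is soon spoilt, so never push on the wing or the leaf with more than about 15 N, and do not press on the frame itself. Leave everything else on the bench where it is.

Things in the scene. Friction and masses are not known exactly. Their poses are not given: they have to be found in the camera images.
- jig: Leaf drill jig on the bench: grey base 190 x 250 mm on four rubber feet, its top face 16 mm over the bench. Origin under the middle of the base, on the bench; x towards the hinge, y along the hinge, z up. It will not slide.
- hinge_axis (a point): Middle of the leaf's hinge axis, which runs along the jig's y; in the jig's frame at x = 83, y = 0, z = 32 mm. It is the origin of the leaf frame: x along the leaf, from its front edge to the hinge; z square to the leaf, up when it is shut.
- leaf (a joint): Leaf angle, rad: 0 = locked shut and level; grows as the front edge rises; 0.077 = pin lands on the sprung plate, 0.035 = shut but not locked, -0.027 or less = pin through the slot and free to turn. The damped hinge (0.17 N m friction, 0.8 N m per rad/s) holds the leaf open above about 0.7; lower down, let go, it sinks softly at 0.1 rad/s or less.
- leaf_push (a point): Bare spot to push on, on the top face of the leaf (aluminium plate 146 x 212 x 7 mm with a window, four bushes 4 mm and two spring caps 6 mm proud): leaf frame x = -140, y = 50, z = 21 mm. The leaf's underside is at z = 14, its front edge at x = -156 mm; a finger lip 60 mm wide reaches 9 mm farther.
- wing_stud (a joint): Turn of the black wing stud in the leaf, rad, clockwise from above positive: at 0 the wing, and the cross-pin below it that is parallel to it, lie along the jig's y. It turns easily (0.02 N m) but cannot slide in the leaf, so pressing the wing presses the leaf.
- wing_grip (a point): Point on the stud's axis to grip: leaf frame x = -130, y = 0, z = 42.5 mm, 10 mm under the wing's top. The wing is 36 mm long, 10 mm thick and 23 mm high (leaf frame z = 29.5 to 52.5); under it is a collar 20 mm across. The cross-pin, 23 mm long and 5 mm thick, hangs on the same axis at z = -2 mm.
- frame: Clear acrylic strip frame, 62 x 200 x 7 mm, brittle, lying loose in the jig's nest on two rails between dowels with 1.5 mm play. Origin under its middle, 22 mm over the bench, at x = 15 mm in the jig's frame; y along its length.
- pressure_bar: Sprung bar with two rubber pads under the leaf, bears on the frame when the leaf is shut: 6 N as the pads touch (leaf 0.036), 9 N at 0, 12 N at -0.03, 16 N at -0.075, where the springs go solid. A push on the wing loads the frame about 1.4 times as much. Origin between the pads' feet.
- spring_plate: Sprung plate in the receptacle, top 37.5 mm over the bench; gives 7 mm (4 to 11 N), then meets the floor. Its slot, 6.6 mm wide with chamfered edges, lies at an angle not shown: in line at some stud reading from 0.3 to 1.3, give or take 0.1. When the pin drops in, the resistance falls away; turned past under a light press it rides out and the resistance returns. Origin 12.5 mm under its top.
- receptacle: Round dark housing, 37 mm across, at x = -47, y = 0 mm on the jig, top 39.5 mm over the bench, origin under it on the base. In it, with the pin's axis 11 mm or more under the plate's top, the stud turns on clockwise to a stop just past a quarter turn from the slot; let go there, the pin rises 3.5 mm into a detent and holds the leaf at 0.
- chuck_key: black drill chuck key, 78 x 60 x 18 mm, lying on the bench; origin under its middle. Leave it alone.
- swarf_brush: wooden-handled swarf brush, 206 x 36 x 12 mm, lying on the bench; origin under its middle. Leave it alone.
- marker: blue marker pen, 123 x 12 x 12 mm, lying on the bench; origin under its middle. Leave it alone.

How it is judged (in metres and radians):
On the way, in this order (a step that is already met when the one before it is completed fails the run):
1. the leaf has been swung down over the frame (value of joint leaf below 0.15 rad), for 0.1 s.
2. the cross-pin has been pushed right through the slot (value of joint leaf below -0.016 rad), for 0.1 s.
At the end, for the whole second after the job is handed in: The stud is locked in its detent a quarter turn past the slot (stud reading over 1.7) and holds the leaf shut and level (leaf between -0.012 and 0.015 rad), the pads bear on the acrylic frame with more than 4 N, and the frame lies at rest in its nest (within 5 mm of its place) (value of joint leaf between -0.012 and 0.015 rad and value of joint wing_stud above 1.7 rad and contact force between pressure_bar and frame above 4 N and x of frame in the frame of jig between 0.01 and 0.02 m and y of frame in the frame of jig between -0.005 and 0.005 m and z of frame in the frame of jig below 0.026 m and linear speed of frame below 0.02 m/s); the robot touches nothing.
It fails at once if the pads load the acrylic frame with more than 25 N (it cracks) (contact force between pressure_bar and frame above 25 N).
It fails at once if the fingers press on the acrylic frame with more than 10 N (contact force between the fingers and frame above 10 N).
It fails at once if the sprung plate is rammed on its floor with more than 5 N (the spring is spoilt) (contact force between spring_plate and receptacle above 5 N).
It fails at once if anything else on the bench is moved more than 15 mm (distance of any of chuck_key, swarf_brush, marker from where it was at the start of the episode above 0.015 m).
It also fails if it takes over 58 s, if anything falls off the work surface, if the arm or the gripper's body presses on something with over 40 N, if the wrist force passes 120 N, or if a joint passes its speed limit or range.

## Working session

There is one attempt and no reset: what is moved stays moved. The work goes in short steps, each a Python script; the robot and the scene stay as the last script left them, time stands still between calls to the robot, and variables do not carry over. Pictures are saved under pics/ and viewed, about 8 in all and at most 12, crops included, and the job is handed in when it is done.

```bash
mkdir -p pics
cat > h.py <<'E'
from rig import *
import numpy as np, cv2
def w(d,p,st=None):
    if "extrinsics" in d: T=np.array(d["extrinsics"])
    else:
        T0=np.eye(4);T0[:3,:3]=st["eef_rot"];T0[:3,3]=st["position"];T=T0@np.array(d["hand_eye"])
    return (T@np.r_[p,1])[:3]
E
python3 - <<'E'
from h import *
s=get_state();print(s["t"],s["position"],s["contact_force"])
for c in ("side","top"):
    d=grab_frame(c);cv2.imwrite(f"pics/{c}0.png",d["color"])
    for n in ("jig","hinge_axis","leaf_push","wing_grip","receptacle","frame","chuck_key","swarf_brush","marker"):
        r=pinpoint(n,d)
        print(c,n,[(round(q["p"],2),w(d,q["xyz"]).round(4)) for q in r[:2]])
print(get_state()["t"])
E
```

```text
0.0 [ 0.16482159 -0.62814108  0.21362404] [-0.16729654 -0.71277082 -0.43017837]
side jig [(0.97, array([ 0.5205, -0.0311, -0.0011]))]
side hinge_axis [(0.81, array([ 0.5973, -0.0519,  0.0293]))]
side leaf_push [(0.84, array([0.5513, 0.0183, 0.1581]))]
side wing_grip [(0.61, array([ 0.5685, -0.0366,  0.1614]))]
side receptacle [(0.58, array([ 0.4724, -0.0177,  0.0148])), (0.56, array([ 0.5637, -0.0367,  0.1649]))]
side frame [(0.83, array([ 0.532 , -0.0343,  0.0248]))]
side chuck_key []
side swarf_brush [(0.87, array([ 0.4945, -0.3231,  0.0015]))]
side marker [(0.94, array([ 0.4864,  0.2279, -0.0007]))]
top jig [(0.78, array([ 0.5196, -0.0281, -0.0014]))]
top hinge_axis [(0.73, array([ 0.6027, -0.0473,  0.0318]))]
top leaf_push [(0.8, array([0.5507, 0.0149, 0.1632]))]
top wing_grip [(0.82, array([ 0.5655, -0.0387,  0.1651]))]
top receptacle [(0.66, array([ 0.4719, -0.0138,  0.0122])), (0.53, array([ 0.5676, -0.0406,  0.1625]))]
top frame [(0.67, array([ 0.5385, -0.028 ,  0.0227]))]
top chuck_key [(0.67, array([ 0.7473,  0.0946, -0.0056]))]
top swarf_brush [(0.64, array([ 0.491 , -0.3195, -0.0005]))]
top marker [(0.52, array([0.4873, 0.2344, 0.0015]))]
1.0
```

```bash
python3 -c "
import cv2,numpy as np
a=cv2.imread('pics/side0.png');b=cv2.imread('pics/top0.png')
cv2.imwrite('pics/both0.png',cv2.resize(np.vstack([a,b]),(480,600)))"
```

```text
(no output)
```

View pics/both0.png

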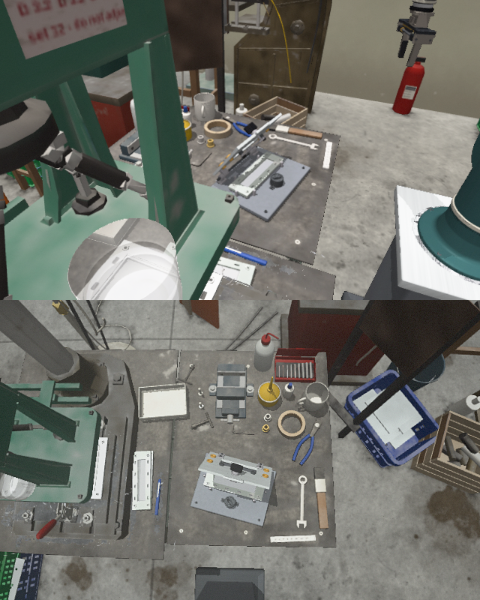

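```bash
cat >> h.py <<'E'
H=np.array([0.600,-0.049,0.032]);yaw=np.deg2rad(-14.6)
X=np.array([np.cos(yaw),np.sin(yaw),0]);Y=np.array([-np.sin(yaw),np.cos(yaw),0]);Z=np.array([0,0,1.])
def leaf(th,p):   # leaf frame (m) -> world
    x,y,z=p;c,s=np.cos(th),np.sin(th)
    return H+Y*y+X*(x*c+z*s)+Z*(-x*s+z*c)
def Rt(yax,z=-Z):
    yax=yax-z*(yax@z);yax=yax/np.linalg.norm(yax);return np.column_stack([np.cross(yax,z),yax,z])
E
python3 - <<'E'
from h import *
print("t",get_state()["t"],leaf(1.0,(-.14,.05,.021)),leaf(1.,(-.13,0,.0425)))
for a in (0,90,180,270):
    a=np.deg2rad(a); y=X*np.cos(a)-Y*np.sin(a)   # clockwise from above
    q=inverse_kinematics(leaf(.08,(-.13,0,.1)),Rt(y)); print(np.rad2deg(a),None if q is None else np.round(q,1))
for s in (1,-1):
    q=inverse_kinematics(leaf(1.0,(-.14,.05,.021))+X*.04+Z*.03,Rt(s*Y));print(s,None if q is None else np.round(q,1))
E
```

```text
t 1.0 [0.55650398 0.01399828 0.16115229] [ 0.5666365  -0.04030946  0.16435408]
0.0 [ 30.3  21.3 -37.9 116.5  17.6  47.7 -32.4]
90.0 [  22.4   19.3  -28.4  117.    12.5   46.6 -117.8]
180.0 [ 54.7  41.1 -75.4 115.4  46.3  61.8 122.9]
270.0 [ 40.7  25.8 -51.6 116.   26.3  50.4  50.1]
1 [ 30.2  31.  -45.8  98.8  25.   60.9  51.4]
-1 [  17.3   25.9  -27.3   99.7   13.7   57.7 -119.6]
```

Run:
```python
from h import *
gripper_to(0.0)
p=np.array(get_state()["position"]);p[2]=.32;move_straight(p,rate=.3)
R=Rt(Y); g=lambda th,n=0: leaf(th,(-.14,.05,.021+n))+X*.010
move_ptp(g(1.0,.03)+Z*.12,R);move_straight(g(1.0,.03),rate=.15)
f0=np.array(get_state()["contact_force"]);print(get_state()["t"],f0)
ths=list(np.arange(1.05,.1,-.1))
for th in ths:
    hit=move_straight(g(th),rate=.07,threshold=14)
    s=get_state();print(round(th,2),round(s["t"],2),hit,(np.array(s["contact_force"])-f0).round(1))
    if hit:break
move_straight(np.array(get_state()["position"])+Z*.16,rate=.2)
s=get_state();d=grab_frame("top");cv2.imwrite("pics/top1.png",d["color"][150:,150:450])
for n in ("hinge_axis","leaf_push","wing_grip"):
    print(n,[(round(q["p"],2),w(d,q["xyz"]).round(4)) for q in pinpoint(n,d)[:1]])
print(get_state()["t"])
```

```text
6.5 [-0.75509542  0.66965956 -0.53984435]
1.05 6.98 False [ 1.1 -0.8  0.6]
0.95 7.33 False [ 1.  -1.2  0.5]
0.85 7.68 False [0.1 0.8 0. ]
0.75 8.03 False [ 0.5 -0.3  1.4]
0.65 8.38 False [ 0.7 -0.4  0.4]
0.55 8.73 False [ 0.7 -0.7  0.3]
0.45 9.08 False [ 0.7 -0.6  0.7]
0.35 9.43 False [ 0.5 -0.6  0.4]
0.25 9.78 False [ 1.1 -0.7  0.6]
0.15 10.13 False [ 0.4 -0.5  0.8]
hinge_axis [(0.7, array([ 0.6036, -0.0472,  0.0339]))]
leaf_push []
wing_grip [(0.98, array([ 0.478 , -0.0171,  0.0822]))]
11.2833
```

Run:
```python
from h import *
gripper_to(.05)
wg=np.array([.478,-.018,.0])
move_ptp(wg+Z*.19,Rt(-X))
wait(.2)
s=get_state();d=grab_frame("wrist");np.savez("wr.npz",z=d["range_z"],c=d["color"],m=d["mtx"],k=d["dist_coeffs"],he=d["hand_eye"],p=s["position"],R=s["eef_rot"])
cv2.imwrite("pics/wr1.png",d["color"])
for n in ("wing_grip","leaf_push","hinge_axis","jig"):
    print(n,[(round(q["p"],2),w(d,q["xyz"],s).round(4)) for q in pinpoint(n,d)[:1]])
print(get_state()["t"],s["position"],np.round(s["joints"],1))
```

```text
wing_grip [(0.9, array([ 0.4716, -0.0158,  0.0833]))]
leaf_push [(0.58, array([0.4756, 0.0345, 0.0658]))]
hinge_axis [(0.65, array([ 0.5999, -0.0464,  0.0297]))]
jig [(0.66, array([ 0.5149, -0.0212, -0.0018]))]
13.875 [ 0.47810332 -0.01785651  0.19014941] [ 53.3  28.5 -68.7 113.7  31.2  59.2 135.4]
```

View pics/wr1.png

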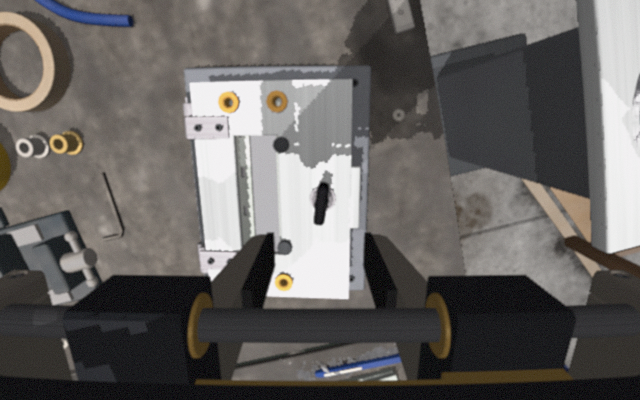

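View pics/top1.png

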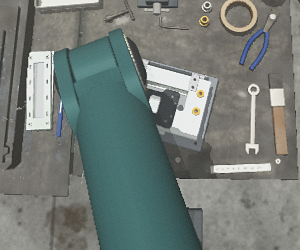

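Run:
```python
import numpy as np,cv2
from h import X,Y,H,yaw
a=np.load("wr.npz");z=a["z"];v,u=np.mgrid[:400,:640]
n=cv2.undistortPoints(np.stack([u.ravel(),v.ravel()],1).astype(np.float32)[:,None],a["m"],a["k"])[:,0].reshape(400,640,2)
C=np.stack([n[...,0]*z,-n[...,1]*z,-z,np.ones_like(z)],-1)
T=np.eye(4);T[:3,:3]=a["R"];T[:3,3]=a["p"]
P=(C@(T@a["he"]).T)[...,:3]
ok=z>0
roi=np.zeros_like(ok);roi[165:245,295:350]=1
m=ok&roi&(P[...,2]>.078)&(P[...,2]<.11)
q=P[m];print("wing n",len(q),"zmax",np.percentile(q[:,2],[50,95,99]))
top=q[q[:,2]>np.percentile(q[:,2],95)-.004];r=cv2.minAreaRect((top[:,:2]*1e3).astype(np.float32));print(r,top.mean(0))
d=np.linalg.svd(top[:,:2]-top[:,:2].mean(0))[2][0];d*=np.sign(d[1]);print("wing dir deg from Y, cw+",np.rad2deg(np.arctan2(d@X[:2],d@Y[:2])))
# leaf plane
m=ok&(P[...,2]>.035)&(P[...,2]<.075);m[:, :190]=0;m[:,380:]=0;m[:90]=0;m[240:]=0
q=P[m];rel=q-H;lx=rel@X;ly=rel@Y
k=(lx>-.15)&(lx<-.085)&(abs(ly)<.09)&((abs(ly)>.025)|(lx>-.11))
A=np.c_[lx[k],ly[k],np.ones(k.sum())];zz=q[k,2]
for _ in range(4):
    c=np.linalg.lstsq(A,zz,rcond=None)[0];g=abs(A@c-zz)<.002+.004*(_==0);A,zz=A[g],zz[g]
print("plane",c,len(zz),"theta",-np.arctan(c[0]),"z at x=-130",c@[-.13,0,1])
# base edges: yaw from base z~.016
m=ok&(abs(P[...,2]-.016)<.004);m[:, :180]=0;m[:,375:]=0;m[:62]=0;m[300:]=0
e=P[m][:,:2]
# front edge of base/leaf by row
e=[];f=[]
for row in range(80,165,3):
    r=P[row];i=np.where(ok[row]&(r[:,2]>.05)&(r[:,2]<.08))[0];i=i[(i>280)&(i<358)]
    if len(i):f.append(r[i.max(),:2])
    i=np.where(ok[row]&(r[:,2]>.01)&(r[:,2]<.025))[0];i=i[(i>340)&(i<385)]
    if len(i):e.append(r[i.max(),:2])
for nm,g in(("leaf",f),("base",e)):
    g=np.array(g)
    if len(g)>3:
        l=cv2.fitLine(g.astype(np.float32),cv2.DIST_HUBER,0,1e-4,1e-4).ravel();print(nm,len(g),"yaw",np.rad2deg(np.arctan2(-l[0],l[1])) if l[1]>0 else np.rad2deg(np.arctan2(l[0],-l[1])),"x",np.median((g-H[:2])@X[:2]))
```

```text
wing n 505 zmax [0.09268105 0.09417781 0.09452991]
((476.1119689941406, -14.836793899536133), (35.63249969482422, 10.990434646606445), 68.40609741210938) [ 0.47625382 -0.01565688  0.0927181 ]
wing dir deg from Y, cw+ 6.1069551723538975
plane [-0.07223678 -0.00044243  0.05253719] 6940 theta 0.07211152246191199 z at x=-130 0.061927972911648484
leaf 29 yaw -14.329098 x -0.15510243032089732
base 29 yaw -14.226099 x -0.178884688029358
```

```bash
cat >> h.py <<'E'
H=np.array([0.599,-0.0470,0.032]);yaw=np.deg2rad(-14.3)
X=np.array([np.cos(yaw),np.sin(yaw),0]);Y=np.array([-np.sin(yaw),np.cos(yaw),0])
def pose(th,ph,n=0):
    nz=X*np.sin(th)+Z*np.cos(th); xl=X*np.cos(th)-Z*np.sin(th)
    return leaf(th,(-.13,0,.0325+n)),Rt(-(xl*np.cos(ph)-Y*np.sin(ph)),-nz)
def F(k=5):
    f=[]
    for _ in range(k): wait(.02);f.append(get_state()["contact_force"])
    f=np.mean(f,0);return np.array([f@X,f@Y,f[2]])
E
python3 - <<'E'
from h import *
gripper_to(.034)
p,R=pose(.072,.115,.03);move_ptp(p,R)
f0=F(8);np.save("f0.npy",f0)
p,R=pose(.072,.115);print(move_straight(p,R,rate=.06,threshold=6),(F()-f0).round(1))
gripper_to(0.0);s=get_state();print("grip",s["opening"],(F()-f0).round(1),s["ft_torque"],s["t"],np.round(s["joints"],1))
s=get_state();d=grab_frame("wrist");cv2.imwrite("pics/wr2.png",d["color"])
E
```

```text
False [-0.1 -0.2 -0.8]
grip 0.009992581733553132 [ 1.9 -0.2 -1.6] [-0.01915611 -0.4924493  -0.04282612] 16.1 [ 42.6  38.4 -56.3 116.1  38.9  51.7 123.3]
```

View pics/wr2.png

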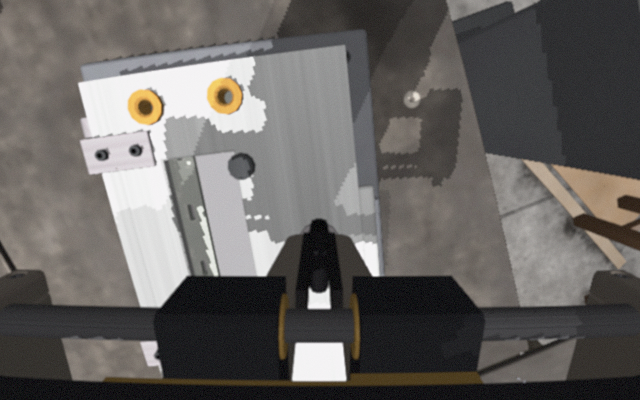

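The picture shows the wing, around (318,245), held square between the pads. The opening reads 10.0 mm, which is the wing's thickness. Next I press and feel for the slot.

Run:
```python
from h import *
f0=np.load("f0.npy")
for th in (.058,.046):
    p,R=pose(th,.115);h=move_straight(p,R,rate=.03,threshold=10);print(th,h,(F()-f0).round(1))
    if h: raise SystemExit
q=np.array(get_state()["joints"]);q0=q[6];last=None
hist=[]
for k in range(1,26):
    q[6]=q0-np.rad2deg(.05*k);goto_joints(q);f=F(3)-f0;hist.append(f[2])
    t=get_state();print(round(.115+.05*k,3),f.round(1),np.round(t["ft_torque"][2],2),round(t["t"],2))
    if f[2]<max(hist)-4.5 and k>2: break
    if t["t"]>32: break
```

```text
0.058 False [ 2.8 -0.6  0.1]
0.046 False [ 3.6 -0.8  1.8]
0.165 [ 2.4 -1.5  1.9] -0.09 17.2
0.215 [ 3.  -1.9  2.5] -0.06 17.5
0.265 [ 2.7 -1.2  2.6] -0.09 17.8
0.315 [ 3.3 -1.5  2.6] -0.14 18.1
0.365 [ 3.1 -1.6  2.4] -0.08 18.4
0.415 [ 4.3 -1.2  0.7] -0.08 18.7
0.465 [ 4.9 -1.  -1.6] -0.06 19.0
0.515 [ 5.1 -1.  -2.4] -0.02 19.3
```

Run:
```python
from h import *
f0=np.load("f0.npy");ph=.515
for th in (.03,.015,0,-.015,-.027,-.033):
    p,R=pose(th,ph);h=move_straight(p,R,rate=.03,threshold=9);s=get_state();print(th,h,(F(3)-f0).round(1),np.round(s["ft_torque"][2],2),round(s["t"],2))
    if h or (F(2)-f0)[2]>11: break
```

```text
0.03 False [ 5.  -1.5  2.1] -0.05 19.55
0.015 False [ 5.3 -1.5  1. ] -0.05 19.88
0 False [ 5.4 -1.7  0.7] 0.01 20.22
-0.015 False [ 5.3 -1.3  2.1] 0.01 20.55
-0.027 False [ 5.7 -1.8  2.8] -0.04 20.88
-0.033 False [ 5.3 -1.5  3.2] -0.05 21.22
```

Run:
```python
from h import *
f0=np.load("f0.npy")
p,R=pose(-.039,.515);move_straight(p,R,rate=.03,threshold=9);print((F(3)-f0).round(1),get_state()["position"],p)
q=np.array(get_state()["joints"]);q0=q[6];ph=.515
while ph<2.45:
    ph+=.2 if ph<1.8 else .05
    q[6]=q0-np.rad2deg(ph-.515);goto_joints(q);f=F(3)-f0;s=get_state();tz=s["ft_torque"][2]
    print(round(ph,3),f.round(1),np.round(tz,2),round(s["t"],2))
    if abs(tz)>.35 or abs(f).max()>14: break
```

```text
[ 4.9 -2.   3.8] [ 0.4724275  -0.01474798  0.0598185 ] [ 0.47189583 -0.01460155  0.05940657]
0.715 [ 4.6 -2.4  4.7] -0.0 21.96
0.915 [ 4.5 -1.7  5. ] -0.07 22.32
1.115 [ 4.  -2.1  5.7] -0.06 22.68
1.315 [ 4.4 -2.9  5.1] -0.0 23.03
1.515 [ 4.9 -3.1  5.4] -0.06 23.39
1.715 [ 4.6 -3.2  5.1] -0.02 23.75
1.915 [ 4.3 -3.4  5.5] -0.02 24.11
1.965 [ 4.5 -3.9  5.9] -0.03 24.41
2.015 [ 5. -3.  6.] -0.07 24.71
2.065 [ 4.9 -3.1  5.8] -0.07 25.01
2.115 [ 4.1 -3.8  5. ] -0.04 25.31
2.165 [ 4.2 -3.4  5.7] -0.01 25.61
2.215 [ 4.5 -3.7  6. ] -0.06 25.91
2.265 [ 4.  -3.7  6. ] -0.07 26.21
2.315 [ 3.8 -3.5  6. ] -0.05 26.51
2.365 [ 4.4 -4.   5.5] 0.09 26.81
2.415 [ 4.1 -4.1  5.8] 0.25 27.11
2.465 [ 4.2 -3.9  5.7] 0.44 27.41
```

Run:
```python
from h import *
f0=np.load("f0.npy")
q=np.array(get_state()["joints"]);q[6]+=np.rad2deg(.08);goto_joints(q);print("eased",(F(3)-f0).round(1),np.round(get_state()["ft_torque"][2],2))
R=np.array(get_state()["eef_rot"]);p=np.array(get_state()["position"])
for dz in (.002,.004,.0055):
    h=move_straight(p+Z*dz,R,rate=.02,threshold=8);f=F(3)-f0;print(dz,h,f.round(1))
    if h or f[2]<-4:break
gripper_to(.034);print((F(3)-f0).round(1))
p,R2=np.array(get_state()["position"]),R
move_straight(p+Z*.13,R,rate=.15)
s=get_state();d=grab_frame("wrist");cv2.imwrite("pics/wr3.png",d["color"])
np.savez("wr.npz",z=d["range_z"],c=d["color"],m=d["mtx"],k=d["dist_coeffs"],he=d["hand_eye"],p=s["position"],R=s["eef_rot"])
print(get_state()["t"],[(q["p"],w(d,q["xyz"],s).round(4)) for q in pinpoint("wing_grip",d)[:1]])
a=np.load("wr.npz");z=a["z"];v,u=np.mgrid[:400,:640]
n=cv2.undistortPoints(np.stack([u.ravel(),v.ravel()],1).astype(np.float32)[:,None],a["m"],a["k"])[:,0].reshape(400,640,2)
T=np.eye(4);T[:3,:3]=a["R"];T[:3,3]=a["p"]
P=(np.stack([n[...,0]*z,-n[...,1]*z,-z,np.ones_like(z)],-1)@(T@a["he"]).T)[...,:3]
P=P[(z>0)];r=P-H;lx=r@X;ly=r@Y
k=(lx>-.15)&(lx<-.085)&(abs(ly)<.09)&(abs(ly)>.025)&(abs(r[:,2]-.024)<.012)
A=np.c_[lx[k],ly[k],np.ones(k.sum())];zz=P[k,2]
for i in range(5):
    c=np.linalg.lstsq(A,zz,rcond=None)[0];g=abs(A@c-zz)<.002+.004*(i==0);A,zz=A[g],zz[g]
print("theta",-np.arctan(c[0]),len(zz),"z@-130",c@[-.13,0,1])
k=(abs(lx+.128)<.03)&(abs(ly)<.03)&(P[:,2]>.074)&(P[:,2]<.11)
t=P[k][:,:2];print("wing",len(t),P[k][:,2].max());rr=cv2.minAreaRect((t*1e3).astype(np.float32));print(rr)
dd=np.linalg.svd(t-t.mean(0))[2][0];print("stud mod pi",np.arctan2(dd@X[:2],dd@Y[:2])%np.pi)
```

```text
eased [ 3.9 -2.6  5.1] 0.17
0.002 True [-0.3 -0.   5.4]
[ 0.4  0.  -0.6]
29.6167 [(0.81, array([ 0.4726, -0.0142,  0.0721]))]
theta -0.0003202380387444657 6605 z@-130 0.05249106536295391
wing 459 0.08529530507787159
((472.4812316894531, -13.054718017578125), (11.743111610412598, 35.355682373046875), 29.03923988342285)
stud mod pi 2.3190460761156864
```

View pics/wr3.png

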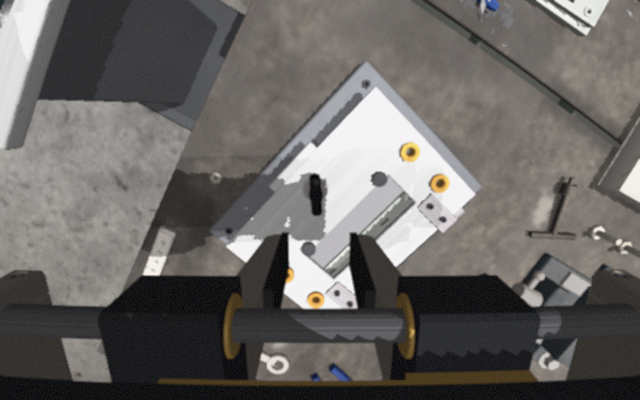

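The picture shows the leaf shut and the wing, at (315,194), turned past a quarter turn. The gripper is clear. The measured leaf angle is 0.000 rad and the stud reads 2.32 rad.

```bash
python3 -c "
from h import *
print(get_state()['t'],get_state()['contact_force']);sign_off()"
```

```text
29.6667 [-0.10388373  0.09696869  0.10008472]
the job is handed in; nothing more can be done
```

The frame is clamped: I swung the leaf down, felt the cross-pin into the slot, turned the stud to its stop and let go. I handed the job in at 29.7 s; no verdict is reported.

- **Leaf and slot:** With the wing gripped and pressed lightly, the resistance fell away at a stud reading of about 0.45–0.5 rad. I pushed the pin through to about -0.04 rad commanded. The resistance never rose above about 4 N on the way.
- **Turning to the stop:** The stud met its stop at about 2.35 rad, and the push stayed at about 6 N or less. When I let it rise, the 8 N force limit stopped the lift about 2 mm up, probably as the stud clicked into its detent. I opened the gripper there and backed off.
- **Last checks:** The wrist depth image gave the leaf at -0.0003 rad, and left unlocked it would sit at about 0.035. The stud read 2.32 rad. The force on the tool was about zero, and the gripper was clear of the jig.
- **Not measured:**
  - I inferred the pad force on the frame from the leaf angle, which should give about 9 N.
  - I did not check the frame's position at the end.
  - I did not look again at the chuck key, brush or marker. The arm kept well above the bench and worked only over the jig.

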